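Swing the microscope over the gear and relock its plunger

TASK

Bring the swing-arm microscope from its parked position to the gear wheel and lock it there: pull up the spring plunger on the arm's tail, turn its T-grip anticlockwise to its stop (not quite a quarter turn) so that it stays out, and let go of it. Swing the head over the gear with the plunger still held out, then take the T-grip again, turn it back, and ease the arm to and fro until the pin drops fully home in the notch for that place. Leave the specimens and everything else on the table where they are.

Things in the scene. Friction and masses are not known exactly. Their poses are not given: they have to be found in the camera images.
- deck: white base plate of the swing-arm microscope, fixed to the table, 255 x 360 mm, 12 mm thick. Origin: foot of the upright pivot axis, at table height; x points from the pivot to where the head stands when parked (swing 0). Four specimen places (grey discs, 68 mm) lie on it 125 mm from the axis, 35 and 70 degrees to either side of x; each holds one steel specimen 18 mm high
- park_slot (a point): on the fixed steel index plate under the arm's tail (plate top at 92 mm height, 117 mm outer radius, notches 95 mm from the pivot axis): nominal middle of the 30 mm wide parked slot. One more notch, 15 mm wide for the 12 mm pin, belongs to each specimen place. The plate is clamped by hand: a notch may lie up to 3 degrees either way from the arm angle of its place and must be felt for
- pivot_top (a point): top of the hub on the pivot axis, 122 mm above the table. The arm is an aluminium bar 255 mm long and 36 mm wide, top at 114 mm height, turning about its middle here: microscope head on its +x end, 125 mm from the axis; spring plunger on its other end, the tail, 95 mm from the axis
- swing (a joint): angle of the arm about the upright pivot, rad: 0 = head along the base plate's x (parked), + = counter-clockwise from above, stops at -1.396 and +1.396. The head stands over a specimen place at -1.22, -0.61, 0.61 or 1.22. With the plunger out it moves easily (0.12 N m of friction) and stays where it is left; a pin in a narrow notch leaves it about 1 degree of play either way
- lift (a joint): how far the spring plunger is pulled up, m: 0 = pin fully home in a notch; 0.010 = pin resting on top of the index plate (it drops in by itself when the arm carries it over a notch); 0.014 = held out on its collar; 0.022 = upper stop. Spring and weight pull it down with 7 N at 0 and about 12 N at 0.014
- twist (a joint): turn of the T-grip about the plunger's upright axis relative to the arm, rad: 0 = T-grip along the arm, its cross-pin in the collar's slot (0.1 of free turn), + = counter-clockwise from above, stop at 1.4. Turns only with lift over 0.014; between 0.6 and 1.4 the cross-pin rests on the collar and holds the plunger out. Back at 0 it falls into the slot. Friction 0.03 N m
- tgrip (a point): middle of the black plastic T-grip of the plunger, a bar 64 mm long, 14 mm wide, 18 mm high, along this frame's x; free space of 20 mm beneath it, above the collar (when home); at 157 mm height when home
- head_top (a point): centre of the top of the upright white microscope head, a cylinder 44 mm in diameter reaching from 200 mm height (this point) down to the arm; can be gripped or pushed there to swing the arm
- lens (a point): centre of the lens at the lower end of the microscope head, 65 mm above the table
- gear: the gear wheel: steel, 12 square teeth, 62 mm over the teeth, 18 mm high, lying loose on one of the four specimen places; origin at the centre of its underside. The other three places hold a plain ring, a hexagonal nut and a square block of the same steel
- bearing_ring: plain steel ring 60 mm wide, 18 mm high, a loose specimen on one of the other places, to be left alone; origin at the centre of its underside
- hex_nut: steel hexagonal nut 50 mm across flats, 18 mm high, a loose specimen on one of the other places, to be left alone; origin at the centre of its underside
- square_block: square steel block 46 x 46 x 18 mm, a loose specimen on one of the other places, to be left alone; origin at the centre of its underside
- lens_cap: black lens cap 40 mm wide, 10 mm high, on the base plate; bystander, to be left alone; origin at the centre of its underside
- objective: aluminium objective 32 mm wide, 40 mm high, standing on the base plate; bystander, to be left alone; origin at the centre of its underside
- pump_bottle: pump bottle 84 mm wide, 196 mm high; bystander, to be left alone; origin at the centre of its underside
- card_box: cardboard box 85 x 85 x 40 mm; bystander, to be left alone; origin at the centre of its underside
- slide_box: white divided slide box 110 x 75 x 30 mm; bystander, to be left alone; origin at the centre of its underside
- dish: glass dish 90 mm wide, 18 mm high; bystander, to be left alone; origin at the centre of its underside
- mouse: black computer mouse 100 x 60 x 30 mm; bystander, to be left alone; origin at the centre of its underside
- tweezers: steel tweezers 130 mm long; bystander, to be left alone; origin at the centre of its underside
Not all that is in view belongs to the job. What is shaped like the gear but green is not meant.

How it is judged:
On the way, in this order (a step that is already met when the one before it is completed fails the run):
1. the plunger is pulled out and turned so that it stays out by itself, and the hand has let go (value of joint lift above 0.0115 m and value of joint twist above 0.6 rad and contact force between the fingers and anything else below 0.3 N), for 0.2 s.
2. the microscope head is swung over the gear (within 35 mm) with the plunger still held out (horizontal distance between lens and gear below 0.035 m and value of joint lift above 0.0115 m and value of joint twist above 0.6 rad), for 0.1 s.
At the end, for the whole second after the job is handed in: the lens stands over the gear (within 22 mm seen from above), the plunger is fully home in that place's notch (within 3 mm), its T-grip turned back (under 0.35 rad), the arm at rest (horizontal distance between lens and gear below 0.022 m and value of joint lift below 0.003 m and value of joint twist below 0.35 rad and velocity of joint swing between -0.03 and 0.03 rad/s); the robot touches nothing.
It fails at once if a specimen is shifted by more than 15 mm (distance of any of gear, bearing_ring, hex_nut, square_block from where it was at the start of the episode above 0.015 m).
It fails at once if a bystander is shifted by more than 30 mm or the pump bottle tips over (distance of any of lens_cap, objective, pump_bottle, card_box, slide_box, dish, mouse, tweezers from where it was at the start of the episode above 0.03 m or angle between pump_bottle's own z axis and vertical above 0.5 rad).
It also fails if it takes over 72 s, if anything falls off the work surface, if the arm or the gripper's body presses on something with over 40 N, if the wrist force passes 120 N, or if a joint passes its speed limit or range.

ROBOT

A 6-joint arm with a two-finger parallel gripper is mounted at the origin on the work surface. World frame = base frame: x ahead of the robot, y to its left, z up, the work surface at z = 0. Lengths are in m, angles in rad, forces in N, time in s.
With the tool pointing down it reaches from about 0.35 to 0.85 m from the base axis. Payload 8.1 kg.
Tool frame: the origin (TCP) lies at the centre of the arm's flange, where the gripper is bolted on; the fingertips stand 186 mm ahead of it and the grasp point (between the pads) lies 167 mm ahead of it; z points along the fingers, y is the direction in which the jaws open and shut (so a half turn about z gives the same grasp; the last joint's range is limited). The gripper opens to 93 mm and grips with 3 to 60 N. Pads are 15 mm wide; open, the fingers measure 128 mm over their backs; the gripper's body (75 mm by 188 mm) begins 65 mm behind the grasp point.
Start: joints at [1.24, 0.13, 1.488, -0, 1.523, -0.085], TCP at [0.146, 0.582, 0.405] pointing down, gripper open.
Joint ranges: [-2.96, 2.96], [-0.89, 2.26], [0.02, 2.5], [-1.34, 4.48], [0, 2.73], [-2.66, 2.66]. Speed limits (rad/s): [2.39, 2.39, 2.79, 3.14, 3.14, 3.14].

INTERFACE

Orientations are given as a rotation vector (axis times angle).
In Python, from plant import robot, viewer, order gives the robot as it stands.
- The arm moves only by the tool apply_moves, never from a script. Its argument "deltas" is a list of rows, each a list of 3 entries, a list of its own where there are three numbers: the finger opening in mm, from 0 to 93, then the shift along the tool's x, y, z in mm, then the turn about the tool's z in rad. In form: [[grip, [dx, dy, dz], yaw], ...]. A call has 1 to 5 rows; each row shifts and turns the commanded pose from where the row before left it, along the tool's axes as they then stand; what a row does not reach is not made up. A row lasts 1/8 s, in which the tool goes at most 62.5 mm and 10.7 degrees, less where a joint would pass 70% of its speed; a pose out of reach is approached as far as the arm can. A call is refused whole if a number of a shift passes 62.5 or a number of a turn 0.188, either way. A call with a gripper value outside its range is refused whole. The fingers move at their own pace and stop on an object; "grip_force" is the grip in N (left out, the last holds). Time passes only in rows, so rows that do not move let the fingers close. It gives the time, the measured TCP pose, the force and the opening at its end, in the units of the state.
- robot.read_state(): the state, without advancing time (a new reading comes with each control period).
- viewer.read_camera(name): name is "scene" or "top" or "wrist"; returns the picture (384x512x3 uint8, blue, green, red); there is no depth.
- viewer.get_calibration(name): a dict with "fx", "fy", "cx", "cy" (pixels), "R" (3x3) and "t" (3): a world point X has camera coordinates R X + t. Camera axes: x right, y down, z forward; pixel columns grow to the right and rows downward; lengths in m; the calibration is good to about 2 mm. A picture is of the moment at which its call begins: read the wrist's pose just before it. get_calibration takes no time and is no camera call; for the wrist camera it gives the pose at the moment of the call.
- order.close_job(): hands the job in, once; it reports no verdict.
The state is a dict: "t": time; "q": joint angles; "dq": joint speeds; "joint_torque": joint torques, N m; "tool_pos": TCP position; "orientation": TCP orientation; "force": force on the tool from outside, world axes, zero at the start; "wrist_torque": the same for the moment, N m; "opening": finger opening in m.
Only numpy, scipy, OpenCV 4.12 (cv2) and the standard library are available. Lean on these libraries where they do the work, as an engineer would, in place of code of your own. Each camera call takes 0.05 s, during which the arm holds its last target. There are 200 camera calls.

## Working session

There is one attempt and no reset: what is moved stays moved. The work goes in short steps, Python scripts to look and compute and a tool call to move; the robot and the scene stay as the last step left them, time stands still between calls to the robot, and variables do not carry over. Pictures are saved under pics/ and viewed, about 8 in all and at most 12, crops included, and the job is handed in when it is done.

Besides the shell and the picture viewer there is one more tool, called after ">>>" as name(argument=value, ...) on one line, values as JSON. apply_moves: Moves the arm, as the interface text tells. Its arguments: {"type":"object","properties":{"deltas":{"type":"array"},"grip_force":{"type":"number"}},"required":["deltas"]}

```bash
mkdir -p pics; ls; python3 - <<'E'
from plant import robot, viewer, order
import cv2, numpy as np
print(robot.read_state())
for n in ("top","scene"):
    cv2.imwrite(f"pics/{n}0.png",viewer.read_camera(n)); c=viewer.get_calibration(n); print(n,c)
a=cv2.imread("pics/top0.png");cv2.imwrite("pics/top0b.png",cv2.resize(a,(800,600),interpolation=cv2.INTER_CUBIC))
E
```

```text
pics
{'t': 0.0, 'q': array([ 1.23962549e+00,  1.31155668e-01,  1.48931186e+00, -2.18065681e-05,
        1.52294158e+00, -8.54236686e-02]), 'dq': array([-9.74145939e-05,  6.63163657e-05, -8.07731773e-04, -1.12447601e-03,
       -6.55823342e-04,  1.04316432e-04]), 'joint_torque': array([ 5.94890298e-04, -5.59843898e+01, -4.91767716e+01,  7.68765109e-02,
        3.52156966e-02, -1.34963975e-04]), 'tool_pos': array([0.14589019, 0.58175736, 0.4036725 ]), 'orientation': array([-3.85002902e-01, -3.11755404e+00,  2.79836981e-03]), 'force': array([ 0.3736434 , -0.0714769 , -0.03363848]), 'wrist_torque': array([ 0.04366987, -0.02180109, -0.02063486]), 'opening': 0.09278020134717581}
top {'fx': 450.0820391568027, 'fy': 450.0820391568027, 'cx': 256.93587382311364, 'cy': 198.02495879321287, 'R': array([[ 0.00764065, -0.99967672, -0.02425043],
       [-0.9916744 , -0.00445761, -0.12869349],
       [ 0.12854379,  0.02503183, -0.99138787]]), 't': array([0.04582639, 0.50574824, 1.55657416])}
scene {'fx': 417.2539772706311, 'fy': 417.2539772706311, 'cx': 258.9357851999274, 'cy': 191.01919635505854, 'R': array([[-0.24372673,  0.96981701,  0.0072282 ],
       [ 0.59388242,  0.15513375, -0.78945373],
       [-0.76674699, -0.18811827, -0.61376752]]), 't': array([ 0.09727147, -0.18889922,  1.85108273])}
```

View pics/top0b.png

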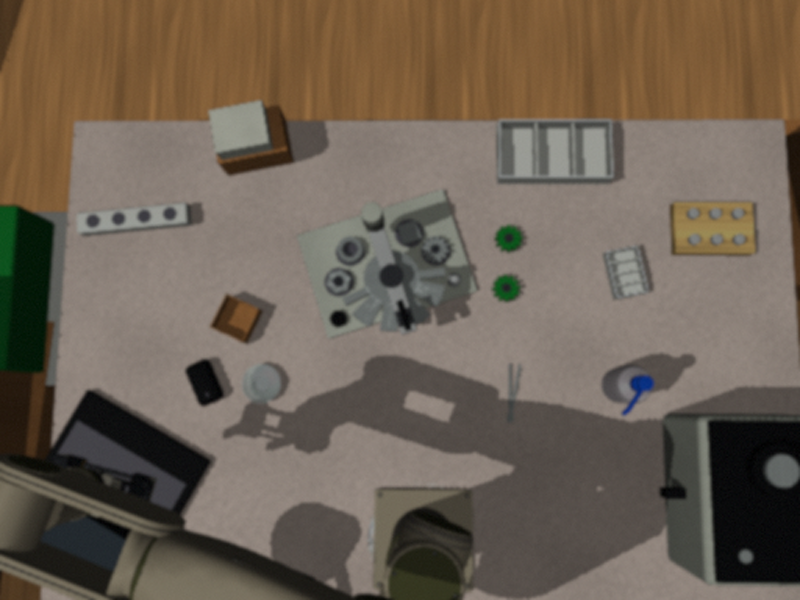

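View pics/scene0.png

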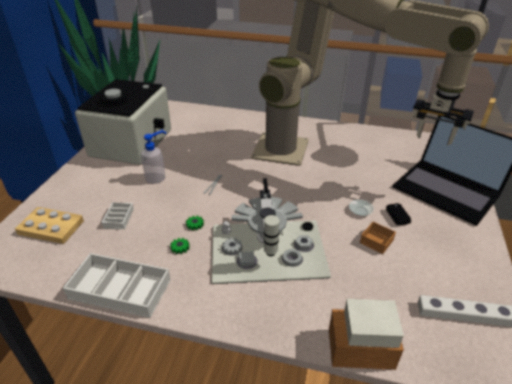

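```bash
cat > h.py <<'E'
from plant import robot, viewer, order
import cv2, numpy as np
from scipy.spatial.transform import Rotation as Ro
def ray(c,u,v,z):
    d=c["R"].T@np.array([(u-c["cx"])/c["fx"],(v-c["cy"])/c["fy"],1]); o=-c["R"].T@c["t"]
    return o+d*(z-o[2])/d[2]
def proj(c,X):
    p=c["R"]@np.asarray(X)+c["t"]; return np.array([c["fx"]*p[0]/p[2]+c["cx"],c["fy"]*p[1]/p[2]+c["cy"]])
E
python3 - <<'E'
from h import *
c=viewer.get_calibration("top");s=1.5625
for n,u,v,z in [("pivot",391,275,.122),("tgrip",403,315,.157),("head",373,215,.2),("p1",435,248,.03),("p2",350,248,.03),("p3",340,282,.03),("p4",410,232,.03)]:
    print(n,ray(c,u/s,v/s,z).round(3))
a=cv2.imread("pics/top0.png")[115:220,180:315]
cv2.imwrite("pics/crop1.png",cv2.resize(a,None,fx=5.9,fy=5.7,interpolation=cv2.INTER_CUBIC))
E
```

```text
pivot [0.568 0.07  0.122]
tgrip [0.478 0.042 0.157]
head [0.68  0.105 0.2  ]
p1 [ 0.648 -0.027  0.03 ]
p2 [0.648 0.168 0.03 ]
p3 [0.568 0.19  0.03 ]
p4 [0.685 0.031 0.03 ]
```

View pics/crop1.png

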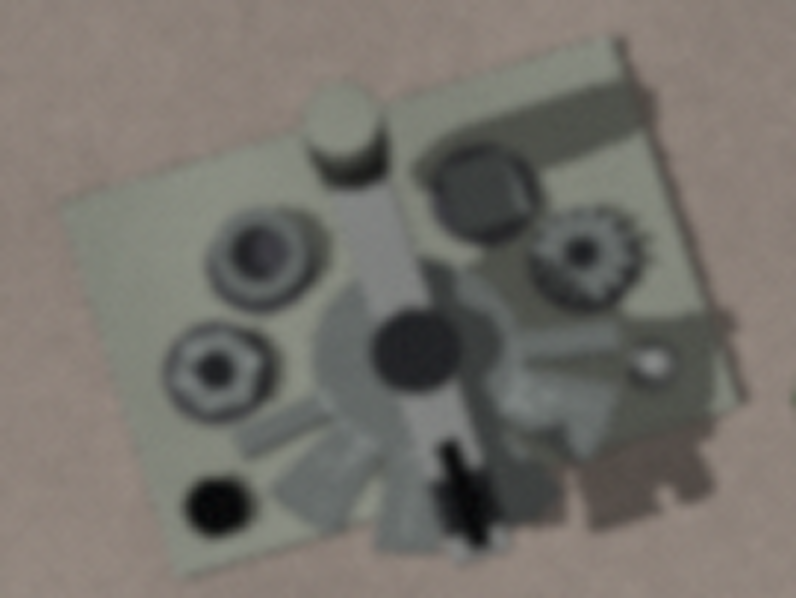

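Gear candidates: the toothed steel part at crop (585,250), the nut (215,370), the ring (260,255) and the square block (488,192), plus the green gears outside the deck. Only (585,250) has teeth and is steel. It lies at about −68° from the arm axis, so it is the −1.22 place. Next is a hover over the T-grip.

```bash
cat >> h.py <<'E'
def pose():
    s=robot.read_state(); R=Ro.from_rotvec(s["orientation"]).as_matrix()
    return s, np.arctan2(R[1,0],R[0,0]), R
def plan(xyz,head_deg,N,grip,dturn=None):
    """rows to reach TCP xyz, heading of tool x; dturn = signed ccw-from-above turn in deg (default shortest)"""
    s,h,R=pose(); d=np.asarray(xyz)-s["tool_pos"]
    if dturn is None: dturn=(head_deg-np.degrees(h)+180)%360-180
    dy=-np.radians(dturn)/N; rows=[]
    for i in range(N):
        a=h-dy*i; c,sn=np.cos(a),np.sin(a)
        t=np.array([[c,sn,0],[sn,-c,0],[0,0,-1]])@(d/N)   # tool axes: x=(c,s,0), y=(s,-c,0), z down
        rows.append([grip,[round(float(v),1) for v in t*1000],round(dy,3)])
    print("tcp",s["tool_pos"].round(4),"head",round(np.degrees(h),1),"q6",s["q"][5].round(3),"F",s["force"].round(2),"open",round(s["opening"],4),"t",s["t"])
    for k in range(0,N,5): print(rows[k:k+5])
E
python3 - <<'E'
from h import *
plan([0.478,0.042,0.435],17,15,60,-149)
E
```

```text
tcp [0.1459 0.5818 0.4038] head 165.9 q6 -0.085 F [-0.02  1.14  0.43] open 0.0929 t 0.1
[[60, [-30.2, -29.5, -2.1], np.float64(0.173)], [60, [-34.9, -23.9, -2.1], np.float64(0.173)], [60, [-38.5, -17.5, -2.1], np.float64(0.173)], [60, [-40.9, -10.6, -2.1], np.float64(0.173)], [60, [-42.1, -3.4, -2.1], np.float64(0.173)]]
[[60, [-42.1, 3.9, -2.1], np.float64(0.173)], [60, [-40.8, 11.1, -2.1], np.float64(0.173)], [60, [-38.2, 18.0, -2.1], np.float64(0.173)], [60, [-34.5, 24.3, -2.1], np.float64(0.173)], [60, [-29.8, 29.9, -2.1], np.float64(0.173)]]
[[60, [-24.2, 34.6, -2.1], np.float64(0.173)], [60, [-17.9, 38.3, -2.1], np.float64(0.173)], [60, [-11.0, 40.8, -2.1], np.float64(0.173)], [60, [-3.8, 42.1, -2.1], np.float64(0.173)], [60, [3.5, 42.1, -2.1], np.float64(0.173)]]
```

>>> apply_moves(deltas=[[60, [-30, -29.5, -12], 0.173], [60, [-35, -24, -2], 0.173], [60, [-38.5, -17.5, -2], 0.173], [60, [-41, -10.5, -2], 0.173], [60, [-42, -3.5, -2], 0.173]])

```text
t: 0.72
tool_pos: [0.2571, 0.4007, 0.4244]
orientation: [1.664, 2.665, -0.001]
force: [1.2, 0.6, -0.5]
opening: 0.0602
```

>>> apply_moves(deltas=[[60, [-42, 4, -2], 0.173], [60, [-41, 11, -2], 0.173], [60, [-38, 18, -2], 0.173], [60, [-34.5, 24.5, -2], 0.173], [60, [-30, 30, -2], 0.173]])

```text
t: 1.35
tool_pos: [0.3683, 0.221, 0.4345]
orientation: [-2.628, -1.722, 0.001]
force: [0.4, 0.1, -0.3]
opening: 0.06
```

>>> apply_moves(deltas=[[60, [-24, 34.5, -2], 0.173], [60, [-18, 38.5, -2], 0.173], [60, [-11, 41, -2], 0.173], [60, [-4, 42, -2], 0.173], [60, [3.5, 42, 0], 0.173]])

```text
t: 1.98
tool_pos: [0.48, 0.0414, 0.4426]
orientation: [-3.107, -0.462, 0.0]
force: [0.6, 0.9, 0.2]
opening: 0.0601
```

>>> apply_moves(deltas=[[60, [0, 0, 0], 0], [60, [0, 0, 0], 0]])

```text
t: 2.22
tool_pos: [0.4792, 0.0429, 0.4423]
orientation: [-3.105, -0.472, 0.002]
force: [-0.3, 0.3, -0.2]
opening: 0.0598
```

```bash
python3 - <<'E'
from h import *
plan([0.478,0.042,0.435],17,1,60)
c=viewer.get_calibration("wrist");im=viewer.read_camera("wrist")
print(c, proj(c,[.478,.042,.157]),proj(c,[.568,.07,.122]))
cv2.imwrite("pics/w1.png",im);np.savez("w1.npz",**c)
E
```

```text
tcp [0.4792 0.0429 0.4423] head 17.3 q6 1.251 F [-0.29  0.28 -0.23] open 0.0598 t 2.225
[[60, [-1.5, 0.5, 7.3], np.float64(0.005)]]
{'fx': 328.1453242522657, 'fy': 328.1453242522657, 'cx': 251.0612043603521, 'cy': 196.00445324799884, 'R': array([[ 0.29641697, -0.95505773,  0.00130898],
       [-0.92087449, -0.28544373,  0.26554104],
       [-0.25323338, -0.07991628, -0.96409867]]), 't': array([-0.10181428,  0.41093205,  0.55112798])} [251.02082897 196.5470862 ] [250.89511494  80.82705503]
```

View pics/w1.png

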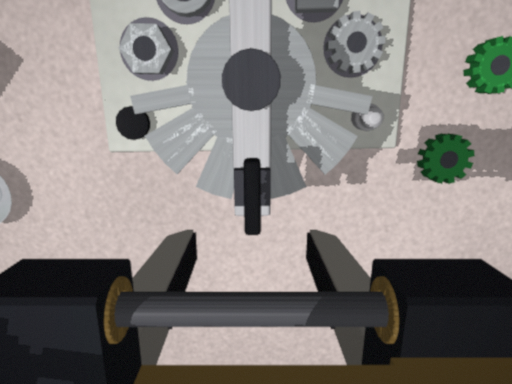

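The wrist view shows the T-grip bar from (252,158) to (252,235), the hub at (251,79) and the steel gear at (357,42). I also see plate notches at both sides. Now I'll refine the T-grip position and measure the notch angle.

```bash
python3 - <<'E'
from h import *
c=dict(np.load("w1.npz"));im=cv2.imread("pics/w1.png");g=cv2.cvtColor(im,cv2.COLOR_BGR2GRAY)
a=ray(c,252,158,.166);b=ray(c,252.5,234,.157);print("bar",a,b,(a+b)/2,np.linalg.norm(a-b))
m=(g[40:120,215:290]<75).astype(np.uint8); n,l,st,ce=cv2.connectedComponentsWithStats(m)
k=1+st[1:,4].argmax(); hub=ce[k]+[215,40]; P=ray(c,*hub,.122); print("hub",hub,st[k],P)
t=(a+b)/2; d=P-t; print("dist",np.linalg.norm(d[:2]),"arm dir",np.degrees(np.arctan2(d[1],d[0])))
gp=ray(c,357,42,.03);e=gp-P;print("gear",gp,np.linalg.norm(e[:2]),np.degrees(np.arctan2(e[1],e[0])))
w=[]
ad=np.degrees(np.arctan2(d[1],d[0]))
for sw in np.arange(-90,91,2.):
    an=np.radians(ad+180+sw)
    w.append((int(sw),[int(g[tuple(proj(c,[P[0]+r*np.cos(an),P[1]+r*np.sin(an),.092])[::-1].round().astype(int))]) for r in (.085,.095,.105,.112)]))
for x in w: print(*x)
E
```

```text
bar [0.51060729 0.05132514 0.166     ] [0.44621948 0.03079571 0.157     ] [0.47841338 0.04106042 0.1615    ] 0.06817805530628303
hub [251.4079142   79.11982249] [   8    9   58   61 2704] [0.56946481 0.06999021 0.122     ]
dist 0.09553687704603964 arm dir 17.626624252135713
gear [ 0.64717587 -0.02757151  0.03      ] 0.12472889773561384 -51.461546877165766
-90 [204, 196, 198, 199]
-88 [202, 200, 203, 199]
-86 [184, 200, 203, 200]
-84 [165, 162, 165, 165]
-82 [163, 162, 164, 164]
-80 [165, 166, 168, 169]
-78 [169, 169, 168, 167]
-76 [163, 162, 159, 138]
-74 [176, 202, 122, 31]
-72 [207, 207, 130, 32]
-70 [208, 207, 130, 28]
-68 [208, 207, 136, 31]
-66 [189, 193, 139, 88]
-64 [165, 165, 166, 165]
-62 [163, 165, 164, 164]
-60 [167, 167, 168, 169]
-58 [176, 180, 170, 165]
-56 [172, 185, 164, 165]
-54 [163, 163, 164, 164]
-52 [169, 168, 167, 167]
-50 [180, 166, 164, 165]
-48 [186, 175, 166, 164]
-46 [162, 162, 162, 163]
-44 [167, 166, 168, 166]
-42 [168, 164, 163, 164]
-40 [162, 151, 195, 180]
-38 [194, 190, 190, 189]
-36 [196, 192, 195, 192]
-34 [199, 201, 191, 196]
-32 [196, 202, 190, 19
[... 721 characters left out ...]
136, 127]
34 [135, 185, 135, 136]
36 [134, 140, 136, 135]
38 [126, 117, 133, 138]
40 [111, 109, 109, 151]
42 [108, 107, 158, 160]
44 [116, 110, 164, 166]
46 [188, 118, 164, 163]
48 [192, 184, 175, 161]
50 [162, 161, 161, 161]
52 [165, 165, 167, 165]
54 [167, 164, 165, 162]
56 [161, 167, 159, 157]
58 [160, 162, 160, 162]
60 [165, 165, 165, 166]
62 [167, 167, 163, 163]
64 [160, 160, 150, 143]
66 [130, 132, 132, 131]
68 [132, 131, 132, 86]
70 [134, 131, 70, 97]
72 [127, 130, 69, 73]
74 [163, 150, 115, 122]
76 [161, 162, 162, 161]
78 [162, 162, 160, 161]
80 [165, 166, 164, 165]
82 [165, 163, 160, 159]
84 [159, 150, 139, 135]
86 [133, 131, 129, 134]
88 [132, 130, 133, 195]
90 [132, 131, 189, 195]
```

Bar length checks out at 68 mm with the height error included, and the distance to the pivot is 95.5 mm. The gear sits 124.7 mm from the pivot at −69°, and the notch is at about −70.4° of swing relative to the present arm. Descending to grasp.

```bash
python3 - <<'E'
from h import *
plan([0.4784,0.0411,0.324],17.5,4,50)
E
```

```text
tcp [0.4791 0.0433 0.4424] head 17.3 q6 1.252 F [-0.39 -0.65 -0.04] open 0.0603 t 2.275
[[50, [-0.3, 0.5, 29.6], np.float64(-0.001)], [50, [-0.3, 0.5, 29.6], np.float64(-0.001)], [50, [-0.3, 0.5, 29.6], np.float64(-0.001)], [50, [-0.3, 0.5, 29.6], np.float64(-0.001)]]
```

>>> apply_moves(deltas=[[50, [-0.3, 0.5, 40], 0], [50, [-0.3, 0.5, 40], 0], [50, [-0.3, 0.5, 25], 0], [50, [-0.3, 0.5, 13.5], 0], [50, [0, 0, 0], 0]], grip_force=40)

```text
t: 2.9
tool_pos: [0.4785, 0.0411, 0.3238]
orientation: [-3.105, -0.473, 0.002]
force: [0.0, 0.4, 0.6]
opening: 0.0506
```

>>> apply_moves(deltas=[[8, [0, 0, 0], 0], [8, [0, 0, 0], 0], [8, [0, 0, 0], 0], [8, [0, 0, 0], 0]])

```text
t: 3.4
tool_pos: [0.479, 0.0406, 0.3247]
orientation: [-3.106, -0.471, -0.001]
force: [-1.0, 1.0, 1.0]
opening: 0.0147
```

>>> apply_moves(deltas=[[8, [0, 0, -6], 0], [8, [0, 0, -6], 0], [8, [0, 0, -6], 0], [8, [0, 0, 0], 0]])

```text
t: 3.9
tool_pos: [0.4789, 0.0406, 0.3415]
orientation: [-3.106, -0.471, 0.001]
force: [5.6, 1.4, -11.9]
opening: 0.0137
```

>>> apply_moves(deltas=[[8, [0, 0, 0], -0.15], [8, [0, 0, 0], -0.17], [8, [0, 0, 0], -0.17], [8, [0, 0, 0], -0.17], [8, [0, 0, 0], -0.17]])

```text
t: 4.53
tool_pos: [0.4791, 0.0405, 0.3412]
orientation: [2.648, 1.69, 0.0]
force: [7.5, 0.8, -12.4]
opening: 0.0135
```

>>> apply_moves(deltas=[[8, [0, 0, 0], -0.17], [8, [0, 0, 0], -0.17], [8, [0, 0, 0], -0.15], [8, [0, 0, 0], -0.06], [8, [0, 0, 0], 0]])

```text
t: 5.15
tool_pos: [0.4792, 0.0406, 0.3414]
orientation: [2.095, 2.341, 0.001]
force: [8.3, 2.3, -12.9]
opening: 0.0137
```

>>> apply_moves(deltas=[[8, [0, 0, 2], 0], [8, [0, 0, 1.5], 0], [8, [0, 0, 0], 0]])

```text
t: 5.52
tool_pos: [0.4792, 0.0406, 0.3386]
orientation: [2.095, 2.34, 0.002]
force: [6.2, 2.4, -6.2]
opening: 0.0136
```

>>> apply_moves(deltas=[[40, [0, 0, 0], 0], [40, [0, 0, 0], 0], [40, [0, 0, 0], 0], [40, [0, 0, -40], 0], [40, [0, 0, -30], 0]])

```text
t: 6.15
tool_pos: [0.4788, 0.0405, 0.4101]
orientation: [2.096, 2.34, 0.0]
force: [0.3, 0.6, -0.3]
opening: 0.0397
```

>>> apply_moves(deltas=[[40, [0, 0, 0], 0], [40, [0, 0, 0], 0], [40, [0, 0, 0], 0]])

```text
t: 6.52
tool_pos: [0.4786, 0.0405, 0.4073]
orientation: [-2.095, -2.339, 0.002]
force: [-0.0, 0.0, -0.8]
opening: 0.04
```

```bash
python3 - <<'E'
from h import *
plan([0.478,0.042,0.435],17,1,60)
c=viewer.get_calibration("wrist");im=viewer.read_camera("wrist")
cv2.imwrite("pics/w2.png",im);np.savez("w2.npz",**c)
E
```

```text
tcp [0.4786 0.0405 0.4073] head 96.3 q6 -0.132 F [-0.02  0.05 -0.75] open 0.04 t 6.525
[[60, [1.6, -0.4, -27.7], np.float64(1.384)]]
```

View pics/w2.png

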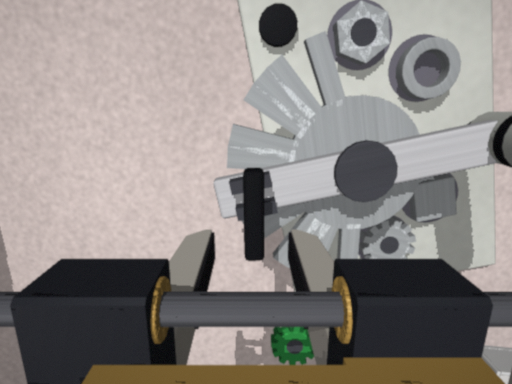

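The bar now lies across the arm at twist ≈1.38 and stays raised, with the hand clear. Regrasping it where it is, then swinging along the arc.

>>> apply_moves(deltas=[[40, [0, 0, 35], 0], [40, [0, 0, 25], 0], [40, [0, 0, 9], 0], [8, [0, 0, 0], 0], [8, [0, 0, 0], 0]], grip_force=30)

```text
t: 7.2
tool_pos: [0.4794, 0.0405, 0.3409]
orientation: [2.095, 2.339, 0.002]
force: [-0.6, 0.5, -0.3]
opening: 0.0247
```

>>> apply_moves(deltas=[[8, [0, 0, 0], 0], [8, [0, 0, 0], 0], [8, [4.7, -0.8, 0], 0.05], [8, [9.4, -1.45, 0], 0.1]])

```text
t: 7.7
tool_pos: [0.4759, 0.0541, 0.3408]
orientation: [2.268, 2.172, 0.001]
force: [0.5, -1.0, 4.2]
opening: 0.0135
```

>>> apply_moves(deltas=[[8, [9.4, -1.45, 0], 0.1], [8, [9.4, -1.45, 0], 0.1], [8, [9.4, -1.45, 0], 0.1], [8, [9.4, -1.45, 0], 0.1], [8, [9.4, -1.45, 0], 0.1]])

```text
t: 8.32
tool_pos: [0.4795, 0.1016, 0.3408]
orientation: [-2.736, -1.544, 0.0]
force: [-6.1, 0.1, 8.4]
opening: 0.0136
```

```bash
python3 - <<'E'
from h import *
s,h,R=pose();P=np.array([.5695,.07]);d=s["tool_pos"][:2]-P
print(np.linalg.norm(d),np.degrees(np.arctan2(d[1],d[0]))%360,np.degrees(h),s["force"],s["tool_pos"],s["opening"])
E
```

```text
0.09534027495668868 160.65158808685297 58.87193575700946 [-6.06817838  0.09065186  8.36172718] [0.47954442 0.10158735 0.34081929] 0.013617621733934888
```

>>> apply_moves(deltas=[[8, [9.4, -1.45, 0], 0.1], [8, [9.4, -1.45, 0], 0.1], [8, [9.4, -1.45, 0], 0.1], [8, [9.4, -1.45, 0], 0.1], [8, [9.4, -1.45, 0], 0.1]])

```text
t: 8.95
tool_pos: [0.5056, 0.1413, 0.3408]
orientation: [-3.031, -0.819, 0.001]
force: [-5.9, 2.6, 8.0]
opening: 0.0137
```

>>> apply_moves(deltas=[[8, [6.6, -1.1, 0], 0.07], [8, [0, 0, 0], 0], [8, [0, 0, 0], 0], [8, [0, 0, 0], 0]])

```text
t: 9.45
tool_pos: [0.5108, 0.1457, 0.3409]
orientation: [-3.056, -0.718, -0.001]
force: [-3.5, 4.4, 7.1]
opening: 0.0136
```

```bash
python3 - <<'E'
from h import *
s,h,R=pose();P=np.array([.5695,.07]);d=s["tool_pos"][:2]-P
print(np.linalg.norm(d),np.degrees(np.arctan2(d[1],d[0]))%360,np.degrees(h),s["force"],s["tool_pos"],s["opening"],s["q"][5])
E
```

```text
0.09580864008203484 127.77702521506966 26.434553668461355 [-3.54927068  4.39283372  7.12418578] [0.51080857 0.14572722 0.34087913] 0.013579560454529786 1.289667656830516
```

>>> apply_moves(deltas=[[40, [0, 0, 0], 0], [40, [0, 0, 0], 0], [40, [0, 0, 0], 0], [40, [0, 0, -35], 0], [40, [0, 0, -30], -0.185]])

```text
t: 10.07
tool_pos: [0.5108, 0.1446, 0.4053]
orientation: [2.978, 1.001, -0.001]
force: [1.1, -0.1, 0.3]
opening: 0.0398
```

>>> apply_moves(deltas=[[40, [0, 0, 0], -0.185], [40, [0, 0, 0], -0.185], [40, [0, 0, 0], -0.185], [40, [0, 0, 0], -0.185], [40, [0, 0, 0], -0.185]])

```text
t: 10.7
tool_pos: [0.5109, 0.1446, 0.4046]
orientation: [-2.215, -2.228, 0.001]
force: [-0.1, 0.9, -0.4]
opening: 0.0401
```

>>> apply_moves(deltas=[[40, [0, 0, 0], -0.185], [40, [0, 0, 0], -0.185], [40, [0, 0, 0], -0.185], [40, [0, 0, 0], -0.185], [40, [0, 0, 0], -0.185]])

```text
t: 11.32
tool_pos: [0.5109, 0.1446, 0.4045]
orientation: [-0.988, -2.982, 0.0]
force: [-0.1, 0.4, 0.1]
opening: 0.0399
```

>>> apply_moves(deltas=[[40, [0, 0, 0], -0.185], [40, [0, 0, 0], -0.185], [40, [0, 0, 0], -0.185], [40, [0, 0, 0], -0.185], [40, [0, 0, 0], -0.185]])

```text
t: 11.95
tool_pos: [0.5109, 0.1446, 0.4045]
orientation: [0.446, -3.109, 0.0]
force: [0.2, -1.0, 0.3]
opening: 0.0399
```

>>> apply_moves(deltas=[[40, [0, 0, 0], -0.183], [40, [0, 0, 0], 0], [40, [0, 0, 0], 0]])

```text
t: 12.32
tool_pos: [0.5109, 0.1447, 0.4046]
orientation: [0.713, -3.059, 0.0]
force: [-0.1, -0.0, 0.2]
opening: 0.0401
```

```bash
python3 - <<'E'
from h import *
plan([0.5108,0.1457,0.341],206.4,3,40)
c=viewer.get_calibration("wrist");im=viewer.read_camera("wrist")
cv2.imwrite("pics/w3.png",im);np.savez("w3.npz",**c);print(proj(c,[.5695,.07,.122]),proj(c,[.5108,.1457,.18]))
E
```

```text
tcp [0.5109 0.1447 0.4046] head -153.8 q6 -1.849 F [-0.12 -0.03  0.23] open 0.0401 t 12.325
[[40, [-0.1, 0.3, 21.2], np.float64(-0.001)], [40, [-0.1, 0.3, 21.2], np.float64(-0.001)], [40, [-0.1, 0.3, 21.2], np.float64(-0.001)]]
[142.49440132 221.22463206] [253.40692888 223.45568058]
```

View pics/w3.png

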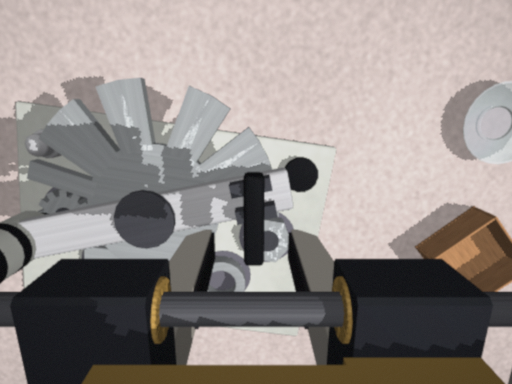

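>>> apply_moves(deltas=[[40, [0, 0, 35], 0], [40, [0, 0.5, 22], 0], [40, [0, 0.3, 7], 0], [8, [0, 0, 0], 0], [8, [0, 0, 0], 0]], grip_force=40)

```text
t: 13.0
tool_pos: [0.511, 0.1456, 0.3421]
orientation: [-0.718, 3.056, -0.0]
force: [-0.2, -0.0, 0.5]
opening: 0.0242
```

>>> apply_moves(deltas=[[8, [0, 0, 0], 0], [8, [0, 0, 0], 0], [8, [0, 0, -4], 0], [8, [0, 0, 0], 0]])

```text
t: 13.5
tool_pos: [0.5101, 0.1454, 0.3433]
orientation: [0.719, -3.056, 0.0]
force: [1.0, 1.3, -12.2]
opening: 0.0137
```

>>> apply_moves(deltas=[[8, [0, 0, -1], 0.15], [8, [0, 0, 0], 0.17], [8, [0, 0, 0], 0.17], [8, [0, 0, 0], 0.17], [8, [0, 0, 0], 0.17]])

```text
t: 14.12
tool_pos: [0.5099, 0.1456, 0.344]
orientation: [-0.582, -3.084, 0.001]
force: [-0.1, 3.4, -11.4]
opening: 0.0141
```

>>> apply_moves(deltas=[[8, [0, 0, 0], 0.17], [8, [0, 0, 0], 0.17], [8, [0, 0, 0], 0.15], [8, [0, 0, 0], 0.05], [8, [0, 0, 0], 0]])

```text
t: 14.75
tool_pos: [0.5098, 0.1456, 0.3441]
orientation: [-1.375, -2.821, 0.003]
force: [-2.5, 3.5, -13.3]
opening: 0.014
```

```bash
cat >> h.py <<'E'
def st():
    s,h,R=pose();P=np.array([.5695,.07]);d=s["tool_pos"][:2]-P
    print("t",s["t"],"r",np.linalg.norm(d).round(4),"tail",round(np.degrees(np.arctan2(d[1],d[0]))%360,2),"head",round(np.degrees(h)%360,2),"F",s["force"].round(1),"M",s["wrist_torque"].round(2),s["tool_pos"].round(4),round(s["opening"],4),"q6",s["q"][5].round(3))
E
python3 -c "
from h import *
st()"
```

```text
t 14.75 r 0.0963 tail 128.28 head 128.02 F [ -2.5   3.5 -13.3] M [ 0.58  0.31 -0.03] [0.5098 0.1456 0.3441] 0.014 q6 -0.482
```

>>> apply_moves(deltas=[[8, [0, 0, 2], 0], [8, [0, 0, 2], 0], [8, [0, 0, 2], 0], [8, [0, 0, 0], 0]])

```text
t: 15.25
tool_pos: [0.5098, 0.1456, 0.3386]
orientation: [-1.374, -2.822, 0.002]
force: [-4.1, 3.6, -11.5]
opening: 0.0138
```

>>> apply_moves(deltas=[[8, [0, 0, 2], 0], [8, [0, 0, 2], 0], [8, [0, 0, 0], 0]])

```text
t: 15.62
tool_pos: [0.51, 0.1457, 0.335]
orientation: [-1.374, -2.822, 0.001]
force: [-3.8, 4.6, -10.1]
opening: 0.0138
```

>>> apply_moves(deltas=[[8, [0, 0, 2], 0], [8, [0, 0, 2], 0], [8, [0, 0, 0], 0]])

```text
t: 16.0
tool_pos: [0.5103, 0.146, 0.3315]
orientation: [-1.375, -2.823, -0.001]
force: [-2.6, 7.2, -8.8]
opening: 0.0137
```

>>> apply_moves(deltas=[[8, [0, 0, 2], 0], [8, [0, 0, 2], 0], [8, [0, 0, 0], 0]])

```text
t: 16.38
tool_pos: [0.5104, 0.1462, 0.3282]
orientation: [-1.375, -2.824, -0.002]
force: [-3.7, 6.9, -6.6]
opening: 0.0137
```

>>> apply_moves(deltas=[[8, [0, 0, 1.5], 0], [8, [0, 0, 0], 0], [17, [0, 0, 0], 0], [17, [0, 0, 0], 0]])

```text
t: 16.88
tool_pos: [0.5113, 0.1452, 0.3276]
orientation: [1.376, 2.821, 0.002]
force: [0.2, 0.6, 0.0]
opening: 0.0173
```

```bash
python3 -c "
from h import *
st()"
```

```text
t 16.875 r 0.0951 tail 127.74 head 128.01 F [0.2 0.6 0. ] M [-0.04  0.02 -0.07] [0.5113 0.1452 0.3276] 0.0173 q6 -0.483
```

Force-free at what should be the home height. I'll test the lock by nudging sideways.

>>> apply_moves(deltas=[[17, [0, 2, 0], 0], [17, [0, 2, 0], 0], [17, [0, 0, 0], 0]])

```text
t: 17.25
tool_pos: [0.5139, 0.148, 0.3263]
orientation: [1.377, 2.823, 0.0]
force: [-0.2, 0.2, 0.1]
opening: 0.0168
```

>>> apply_moves(deltas=[[17, [0, -3, 0], 0], [17, [0, -3, 0], 0], [17, [0, -2, 0], 0], [17, [0, 0, 0], 0]])

```text
t: 17.75
tool_pos: [0.508, 0.1437, 0.3265]
orientation: [1.376, 2.822, 0.006]
force: [8.0, 5.8, -6.6]
opening: 0.017
```

>>> apply_moves(deltas=[[17, [0, 4, 0], 0], [17, [0, 0, 0], 0]])

```text
t: 18.0
tool_pos: [0.5105, 0.1454, 0.3262]
orientation: [-1.377, -2.823, 0.001]
force: [-0.0, -0.4, -0.0]
opening: 0.0171
```

>>> apply_moves(deltas=[[17, [0, 3, 0], 0], [17, [0, 3, 0], 0], [17, [0, 0, 0], 0]])

```text
t: 18.38
tool_pos: [0.5152, 0.1492, 0.3261]
orientation: [-1.377, -2.823, 0.001]
force: [-3.2, -0.7, 1.6]
opening: 0.017
```

>>> apply_moves(deltas=[[17, [0, -4, 0], 0], [17, [0, 0, 0], 0]])

```text
t: 18.62
tool_pos: [0.512, 0.1466, 0.3263]
orientation: [1.378, 2.823, 0.0]
force: [-0.6, 0.7, -0.4]
opening: 0.0169
```

>>> apply_moves(deltas=[[40, [0, 0, 0], 0], [40, [0, 0, 0], 0], [40, [0, 0, -40], 0], [40, [0, 0, -60], 0], [40, [0, 0, -30], 0]])

```text
t: 19.25
tool_pos: [0.5124, 0.1468, 0.4602]
orientation: [1.376, 2.82, 0.004]
force: [0.5, 0.5, -0.3]
opening: 0.0403
```

>>> apply_moves(deltas=[[40, [0, 0, 0], 0], [40, [0, 0, 0], 0], [40, [0, 0, 0], 0]])

```text
t: 19.62
tool_pos: [0.5118, 0.1467, 0.4542]
orientation: [-1.376, -2.821, 0.003]
force: [0.7, 0.2, 0.3]
opening: 0.0401
```

```bash
python3 - <<'E'
from h import *
st()
c=viewer.get_calibration("wrist");im=viewer.read_camera("wrist")
cv2.imwrite("pics/w4.png",im);np.savez("w4.npz",**c)
print([(z,proj(c,[.5109,.1455,z]).round(1)) for z in(.166,.176)],"pivot",proj(c,[.5695,.07,.122]).round(1))
cv2.imwrite("pics/scene4.png",viewer.read_camera("scene"))
s=cv2.imread("pics/scene4.png")[155:285,190:340]
cv2.imwrite("pics/scene4c.png",cv2.resize(s,None,fx=4.5,fy=4.5,interpolation=cv2.INTER_CUBIC))
E
```

```text
t 19.625 r 0.0959 tail 126.96 head 127.99 F [0.7 0.2 0.3] M [-0.05  0.07 -0.04] [0.5118 0.1467 0.4542] 0.0401 q6 -0.48
[(0.166, array([252.1, 196.1])), (0.176, array([252.1, 199.3]))] pivot [251.9 272.4]
```

View pics/w4.png

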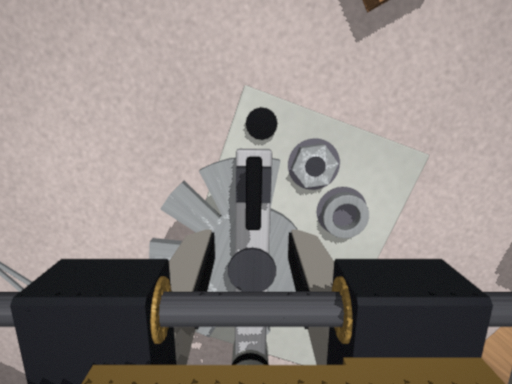

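View pics/scene4c.png

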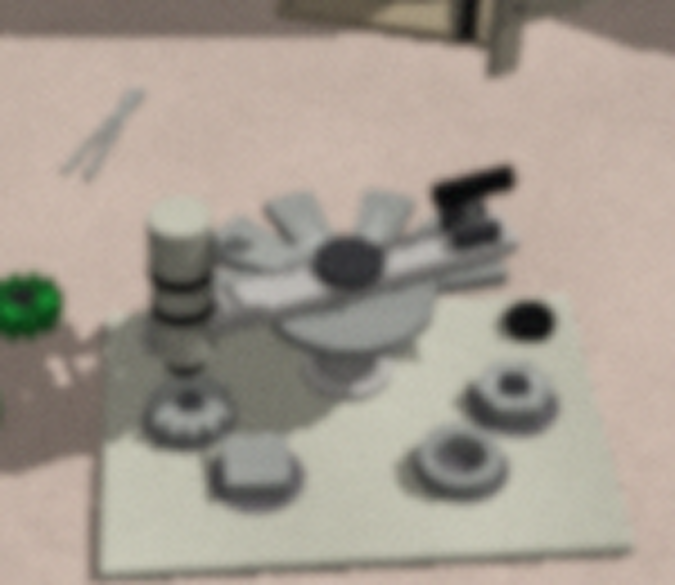

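```bash
python3 - <<'E'
from h import *
cs=viewer.get_calibration("scene");cw=dict(np.load("w4.npz"))
P=np.array([.5695,.07])
for tail in (127.5,):
  u=np.array([np.cos(np.radians(tail)),np.sin(np.radians(tail))])
  for L in (0,.01,.014):
    f=lambda c,r,z:proj(c,[*(P+r*u),z+L])
    print(L,"scene crop bar top near/far",*[((f(cs,r,.166)-[190,155])*4.5).round(0) for r in(.063,.095,.127)],"bottom",((f(cs,.095,.148)-[190,155])*4.5).round(0),
     "| wrist bar ends top",f(cw,.063,.166).round(1),f(cw,.127,.166).round(1),"bottom",f(cw,.127,.148).round(1))
print("hub top crop",((proj(cs,[*P,.122])-[190,155])*4.5).round(0))
g=cv2.cvtColor(cv2.imread("pics/w4.png"),cv2.COLOR_BGR2GRAY);print(g[150:240:1,254].tolist());print(g[200,225:285].tolist())
gs=cv2.cvtColor(cv2.imread("pics/scene4.png"),cv2.COLOR_BGR2GRAY);print(gs[190:215,285:306])
E
```

```text
0 scene crop bar top near/far [432. 182.] [472. 171.] [512. 160.] bottom [471. 191.] | wrist bar ends top [252.4 232. ] [253.1 159.3] bottom [253.1 156.1]
0.01 scene crop bar top near/far [432. 171.] [473. 160.] [513. 149.] bottom [472. 180.] | wrist bar ends top [252.4 236.4] [253.1 161.3] bottom [253.1 157.8]
0.014 scene crop bar top near/far [433. 166.] [473. 156.] [514. 145.] bottom [472. 176.] | wrist bar ends top [252.5 238.2] [253.2 162.1] bottom [253.1 158.5]
hub top crop [349. 252.]
[170, 190, 186, 184, 181, 161, 107, 37, 18, 21, 26, 22, 26, 22, 24, 25, 23, 23, 25, 26, 23, 22, 22, 27, 24, 22, 24, 24, 23, 25, 22, 22, 22, 26, 24, 22, 22, 22, 22, 23, 22, 23, 21, 25, 21, 25, 23, 23, 21, 25, 23, 22, 21, 21, 24, 24, 20, 21, 22, 18, 21, 21, 22, 21, 20, 22, 22, 22, 20, 21, 18, 20, 22, 22, 23, 20, 22, 22, 21, 49, 136, 180, 183, 186, 186, 184, 185, 185, 186, 184]
[153, 156, 151, 126, 108, 104, 104, 104, 103, 101, 90, 66, 51, 43, 42, 42, 43, 44, 41, 41, 33, 21, 19, 21, 22, 21, 19, 21, 21, 23, 22, 25, 23, 21, 17, 21, 36, 56, 63, 65, 64, 64, 64, 65, 70, 106, 148, 180, 196, 200, 199, 199,
[... 1566 characters left out ...]
6 106  87  68  48  41  42  41  38  37  40  40  50  77 120 154
  167 172 175]
 [151 150 140 126 102  74  50  38  41  40  43  50  55  59  68  91 121 144
  152 159 167]
 [172 170 160 135 110  86  61  53  54  58  68  76  88  92  96 104 116 126
  131 140 158]
 [181 181 165 144 123 105  89  82  84  89  97 100 108 112 110 110 115 118
  126 141 162]
 [179 178 170 154 137 123 113 106 103 110 112 107 108 110 109 109 118 126
  140 156 168]
 [173 165 159 149 137 131 119 113 111 109 109 109 107 104 109 116 129 145
  160 170 172]
 [149 144 135 129 122 116 111 111 107 104 106 107 109 114 120 127 142 154
  168 174 176]
 [127 118 116 110 107 104 104 105 106 106 113 121 124 130 133 140 146 156
  167 173 175]]
```

```bash
python3 - <<'E'
from h import *
from scipy.optimize import least_squares
def edges(fn,col,lo,hi):
    g=cv2.cvtColor(cv2.imread(fn),cv2.COLOR_BGR2GRAY).astype(float)[lo:hi,col-2:col+3].mean(1)
    d=g<85; i=np.where(d)[0]; a,b=i[0],i[-1]
    f=lambda k:k+(85-g[k])/(g[k+1]-g[k])
    return lo+f(a-1),lo+f(b)
for n,col,lo,hi in(("w1",252,150,245),("w4",254,150,236)):
    e=edges(f"pics/{n}.png",col,lo,hi);c=dict(np.load(n+".npz"))
    m=(cv2.cvtColor(cv2.imread(f"pics/{n}.png"),cv2.COLOR_BGR2GRAY)<75).astype(np.uint8)
    hub=None
    P=np.array([.5695,.07]);tail=np.radians(197.6 if n=="w1" else 127.5);u=np.array([np.cos(tail),np.sin(tail)])
    for L in(0,.005,.01):
        v=[proj(c,[*(P+r*u),z+L])[1] for r,z in((.063,.166),(.127,.166),(.127,.148),(.063,.148))]
        print(n,L,"obs",np.round(e,1),round(e[1]-e[0],1),"pred",round(min(v),1),round(max(v),1),round(max(v)-min(v),1))
# scene: bar height above hub, before/after
cs=viewer.get_calibration("scene")
for n,tail in(("scene0",197.6),("scene4",127.5)):
    g=cv2.cvtColor(cv2.imread(f"pics/{n}.png"),cv2.COLOR_BGR2GRAY)
    u=np.array([np.cos(np.radians(tail)),np.sin(np.radians(tail))])
    print(n,"pred hub",proj(cs,[*P,.122]).round(1),"far end top L0/L10",proj(cs,[*(P+.127*u),.166]).round(1),proj(cs,[*(P+.127*u),.176]).round(1),"near",proj(cs,[*(P+.063*u),.166]).round(1))
    p=proj(cs,[*P,.122]).astype(int);
    mm=(g[p[1]-12:p[1]+16,p[0]-14:p[0]+15]<70).astype(np.uint8);k,l,s_,ce=cv2.connectedComponentsWithStats(mm)
    for j in range(1,k):
        if s_[j,4]>30: print("hub cand",ce[j]+[p[0]-14,p[1]-12],s_[j])
a,b=[cv2.imread(f"pics/{n}.png")[170:225,240:315] for n in("scene0","scene4")]
cv2.imwrite("pics/cmp.png",cv2.resize(np.hstack([a,b]),None,fx=5.3,fy=5.3,interpolation=cv2.INTER_CUBIC))
E
```

```text
w1 0 obs [157.7 234.2] 76.4 pred 156.1 235.4 79.3
w1 0.005 obs [157.7 234.2] 76.4 pred 157.0 237.7 80.7
w1 0.01 obs [157.7 234.2] 76.4 pred 158.0 240.1 82.2
w4 0 obs [156.3 229.4] 73.1 pred 156.1 232.0 75.9
w4 0.005 obs [156.3 229.4] 73.1 pred 156.9 234.2 77.2
w4 0.01 obs [156.3 229.4] 73.1 pred 157.8 236.4 78.6
scene0 pred hub [267.5 211.1] far end top L0/L10 [264.8 176.5] [264.9 174.1] near [266.3 188.1]
hub cand [265.69879518 212.25301205] [ 7 10 15  9 83]
scene4 pred hub [267.5 211.1] far end top L0/L10 [303.8 190.7] [304.1 188.2] near [285.9 195.5]
hub cand [266.98305085 213.63559322] [  7  10  14  11 118]
```

View pics/cmp.png

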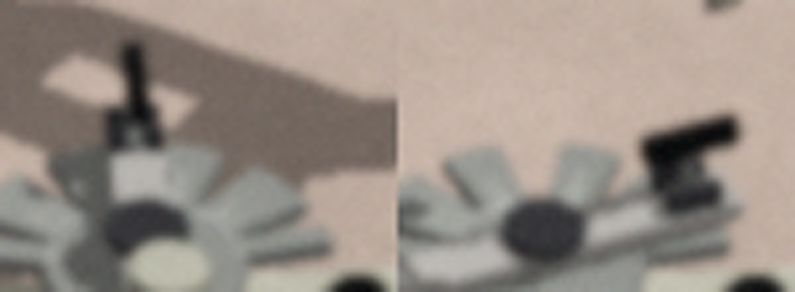

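The bar length (73.1 px seen, 75.9 px predicted) has the same −2.8 px bias as the parked view, where lift was certainly 0. So the plunger is home. The T-grip lies along the arm and the hand is clear, so I'm handing in.

```bash
python3 -c "
from h import *
st(); print(order.close_job())"
```

```text
t 19.725 r 0.0959 tail 126.91 head 127.99 F [0.7 0.5 0.4] M [-0.08  0.06 -0.01] [0.5119 0.1467 0.4546] 0.0401 q6 -0.48
the job is handed in; nothing more can be done
None
```

The microscope head is now over the steel gear at the −70° place, and the plunger pin is home in that place's notch. I handed the job in at about 19.7 s of the 72 s allowed; it reports no verdict.

- **What I did:** I pulled the plunger up, turned the T-grip about 1.38 rad so it stayed out, and let go. I took the T-grip again and swung the arm about 70° with the plunger still held out. I then turned the grip back and lowered the pin, which dropped straight into the notch, so no hunting to and fro was needed.
- **Plunger home:** The measured length of the T-grip bar in the wrist picture fits a lift of 0 to within about 1 mm. That comparison uses the parked view as its zero.
- **Position and T-grip:** The lens is about 2 mm from the gear centre by my estimate, and the T-grip is along the arm (twist about 0).
- **Lock test:** Nudging one way met about 10 N, so it is locked that way. The other way gave only about 3 N at the end of the nudge, which is a weaker sign. The total free movement was about 8.5 mm against roughly 6.3 mm expected; I put the difference down to compliance.
- **Scene camera:** It reads about 2 px off from its calibration, so I did not use it for the plunger height.
- **Other objects:** In the last pictures the specimens, lens cap and tweezers look unmoved, but I did not measure them. The other bystanders were mostly out of those views.

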